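Unhook the narrow bin from the display stand

ROBOT

A 6-joint arm with a two-finger parallel gripper is mounted at the origin on a cart in front of the work surface, level with it; the furniture and walls round the work are solid. World frame = base frame: x ahead of the robot, y to its left, z up, the work surface at z = 0. Lengths are in m, angles in rad, forces in N, time in s.
With the tool pointing down it reaches from about 0.4 to 0.825 m from the base axis. Payload 7 kg.
Tool frame: the origin (TCP) lies midway between the tips of the shut fingers; the grasp point (between the pads) lies 19 mm behind it; z points along the fingers, y is the line along which they close (so a half turn about z gives the same grasp; the last joint's range is limited). The gripper opens to 88 mm and grips with 3 to 60 N. Pads are 19 mm wide; open, the fingers measure 130 mm over their backs; the gripper's body (78 mm by 193 mm) begins 47 mm behind the grasp point.
Start: joints at [1.599, 0.359, 0.012, 0, -1.224, -0.288], TCP at [0.173, 0.652, 0.227] pointing down, gripper open.
Joint ranges: [-3.07, 3.07], [-1.43, 2.12], [-1.02, 1.25], [-3.03, 1.67], [-3.05, -0], [-3.03, 3.03]. Speed limits (rad/s): [2.39, 2.39, 3.01, 3.14, 3.14, 3.14].

INTERFACE

Orientations are given as [roll, pitch, yaw] about the fixed x, y, z axes, in that order (R = Rz(yaw) Ry(pitch) Rx(roll)).
In Python, from station import monitor, viewer, arm gives the robot as it stands.
- The arm moves only by the tool move_arm, never from a script. Its argument "deltas" is a list that holds one entry, the list of rows, each a list of 7 numbers: the turn, a rotation vector about the tool's x, y, z in degrees, then the shift along the tool's x, y, z in m, then the finger opening in m, from 0 to 0.0876. A call has 1 to 12 rows; each row is the pose to reach, as a shift and turn from the pose commanded when the call began, along the tool's axes at that moment; what a row does not reach only later rows make up. A row lasts 1/12 s, in which the tool goes at most 41.7 mm and 7.16 degrees, less where a joint would pass 70% of its speed; a pose out of reach is approached as far as the arm can. A call with a gripper value outside its range is refused whole. The fingers move at their own pace and stop on an object; "force" is the grip in N (left out, the last holds). Time passes only in rows, so rows that repeat a pose let the fingers close. It gives the time, the measured TCP pose, the force and the opening at its end, in the units of the state.
- monitor.get_state(): the state, without advancing time (a new reading comes with each control period).
- viewer.grab_frame(name): name is "scene" or "side" or "wrist"; returns a dict with "frame" (420x560x3 uint8, blue, green, red), "vfov" (degrees; the focal length in pixels is half the picture's height over the tangent of half this angle, whatever the lens; pixels are square), "cx", "cy" (the principal point, pixels), "xyz" and "orientation" of the camera in the world; the wrist camera has in their place "hand_eye" (4x4, takes a point from camera to tool coordinates, whose origin is the TCP and whose axes are the flange's). Camera axes: x right, y down, z forward; pixel columns grow to the right and rows downward; lengths in m; the calibration is good to about 2 mm. The wrist camera is an equidistant fisheye: a pixel r from the principal point sees the ray r / f radians off the axis. A picture is of the moment at which its call begins: read the wrist's pose just before it. There is no depth.
- arm.job_done(): hands the job in, once; it reports no verdict.
The state is a dict: "t": time; "q": joint angles; "qd": joint speeds; "joint_efforts": joint torques, N m; "eef_pos": TCP position; "ee_rot": TCP orientation; "force": force on the tool from outside, world axes, zero at the start; "moment": the same for the moment, N m; "width": finger opening in m.
Only numpy, scipy, OpenCV 4.12 (cv2) and the standard library are available. Lean on these libraries where they do the work, as an engineer would, in place of code of your own. Each camera call takes 0.05 s, during which the arm holds its last target. There are 200 camera calls.

TASK

Two small white bins hang side by side on the studs of the display stand by keyhole slots in their back plates. Take the narrow bin off: slide it up until the stud heads are at the wide lower ends of its slots, bring it off the studs towards the open front of the stand, and set it down upright inside the shallow grey tray, then let go. Set it down rather than drop it, and leave the wide bin hanging where it is.

Things in the scene. Friction and masses are not known exactly. Their poses are not given: they have to be found in the camera images.
- narrow_bin_tab (a point): Centre of the grip tab of the narrow bin: an open-topped white bin 68 mm wide, on the left or right of the stand. The tab is an upright plate 10 mm thick (x), 44 mm wide (y), 44 mm high, top edge 22 mm above this point; clear of the board from 15 mm below it. Bin axes: x backwards into the stand's board, y across, z up. Bin 61 mm front to back, 160 mm high, about 0.1 kg.
- narrow_bin_foot (a point): Centre of the narrow bin's underside (same axes), 25.5 mm in front of (along -x) and 138 mm below the tab's centre. Flat, 61 mm (x) by 68 mm (y); the bin stands stably on it. Its box part (55 mm deep, 50 mm high) is in front of the back plate.
- narrow_bin_slots (a point): Middle between the upper ends of the narrow bin's two keyholes (32 mm apart, in its 6 mm back plate), 49 mm below the tab's centre. Narrow 8 mm slots above, 22 x 26 mm wide openings below. The hanging bin must be raised 17 to 27 mm (best 22) for the heads to pass; it then comes off along its own -x, clear of the studs after 13 mm. It hangs with 1 to 2 mm of play.
- wide_bin_tab (a point): Centre of the grip tab of the other bin, which stays hanging: same shape and height, but 104 mm wide. The two bins' centres are 124 mm apart.
- display_stand: Fixed aluminium display stand: upright board 250 mm wide, 10 mm thick, top 150 mm above the worktop, on an 8 mm base plate reaching 75 mm in front and 35 mm behind. Origin: on the worktop under the middle of the board's front face; x backwards, z up. Two pairs of steel studs 134 mm up, 62 mm left and right of the middle: shank 6 mm, head 14 mm across, ends 12 mm off the board.
- tray_in (a point): Centre of the inner floor of the fixed shallow grey tray on the worktop to the left of the stand: 170 mm (x) by 160 mm (y) outside, walls 4 mm thick and 18 mm high, z up. The bin may face any way in it.
Things that resemble listed ones, but are neither listed nor needed, are in the scene too. What is shaped like the part that bears narrow_bin_tab but black is not meant.

How it is judged:
By the outcome, as a careful person would: the job done as asked, in the order asked, and still so for the second after the job is handed in, with the robot touching nothing.
It also fails if it takes over 40 s, if anything falls off the work surface, if the arm or the gripper's body presses on something with over 40 N, if the wrist force passes 120 N, or if a joint passes its speed limit or range.

## Working session

There is one attempt and no reset: what is moved stays moved. The work goes in short steps, Python scripts to look and compute and a tool call to move; the robot and the scene stay as the last step left them, time stands still between calls to the robot, and variables do not carry over. Pictures are saved under pics/ and viewed, on a budget of 10 in all, crops included, one or two more only if the job needs it, and the job is handed in when it is done.

Besides the shell and the picture viewer there is one more tool, called after "Call:" by a JSON object that holds its "api" and its "payload". move_arm: Moves the arm, as the interface text tells. Its arguments: {"type":"object","properties":{"deltas":{"type":"array","items":{"type":"array","items":{"type":"array","items":{"type":"number"}}}},"force":{"type":"number"}},"required":["deltas"]}

```bash
mkdir -p pics; cat > h.py <<'E'
import cv2,numpy as np
from station import monitor,viewer,arm
from scipy.spatial.transform import Rotation as R
def grab(n,save=None):
    s=monitor.get_state(); f=viewer.grab_frame(n)
    if save: cv2.imwrite('pics/'+save+'.png',f['frame'])
    return s,f
E
python3 - <<'E'
from h import *
for n in('scene','side','wrist'):
    s,f=grab(n,n+'0'); print(n,{k:v for k,v in f.items() if k!='frame'})
print(s)
a=[cv2.imread(f'pics/{n}0.png') for n in('scene','side')]
E
```

```text
scene {'vfov': 57.776578877195696, 'cx': 280.0906524116805, 'cy': 204.5069808361518, 'xyz': array([ 0.06333245, -0.35463894,  0.67249908]), 'orientation': array([-2.27370143,  0.01727353, -0.79768632])}
side {'vfov': 57.78468161210564, 'cx': 281.39553469310107, 'cy': 211.33465554704614, 'xyz': array([ 0.10198468, -0.44387981,  0.62405737]), 'orientation': array([-2.20337027e+00, -9.12499415e-04, -6.27744912e-01])}
wrist {'vfov': 65.70646984690485, 'cx': 278.77469860585313, 'cy': 207.89015388328335, 'hand_eye': array([[-5.64792001e-04, -9.50764953e-01, -3.09912384e-01,
         8.52437570e-02],
       [ 9.99999840e-01, -5.50387232e-04, -1.33918556e-04,
        -1.54257689e-03],
       [-4.32467494e-05, -3.09912410e-01,  9.50765111e-01,
        -1.59705431e-01],
       [ 0.00000000e+00,  0.00000000e+00,  0.00000000e+00,
         1.00000000e+00]])}
{'t': 0.1, 'q': array([ 1.59911047e+00,  3.59331789e-01,  1.11699069e-02, -2.87093803e-04,
       -1.22409238e+00, -2.88120723e-01]), 'qd': array([ 0.00078139, -0.0007526 ,  0.00201134,  0.00213303, -0.00044136,
        0.00098792]), 'joint_efforts': array([-1.37276671e-03, -5.84160662e+01,  2.93748003e+01,  7.01555461e+00,
        1.01865854e-02, -4.28666544e-05]), 'eef_pos': array([0.17331088, 0.65193442, 0.225718  ]), 'ee_rot': array([ 3.14011812e+00, -1.55533794e-04, -2.59904212e-01]), 'force': array([-0.054253  , -0.58374184, -0.62028996]), 'moment': array([-0.03655041,  0.02132336,  0.02857401]), 'width': 0.08756601157175564}
```

View pics/scene0.png

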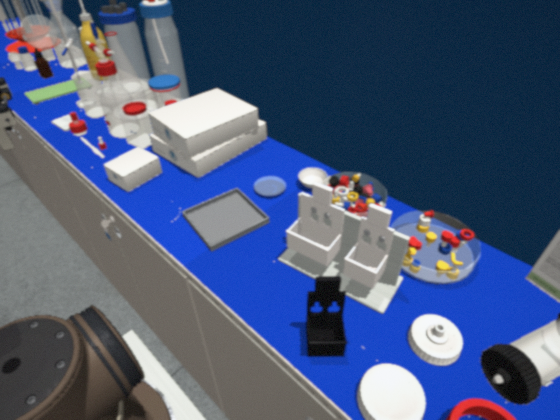

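View pics/side0.png

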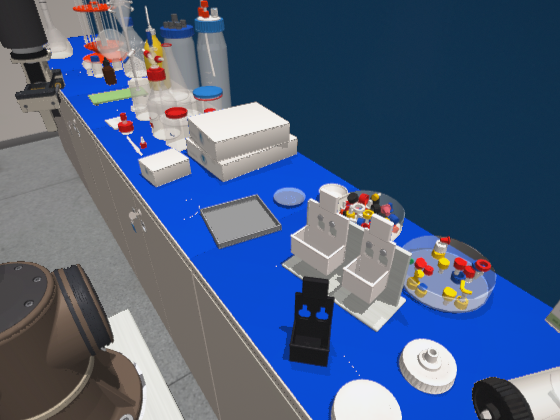

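View pics/wrist0.png

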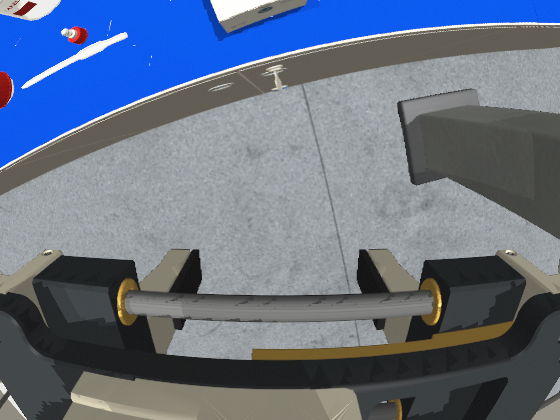

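Scene and side show the stand at about (345,245): the wide bin left with its tab at (322,197), the narrow bin right with its tab at (378,218), a black decoy in front and the tray at (225,217). The wrist camera sees only floor. I'll enlarge the stand in both views.

```bash
python3 - <<'E'
import cv2,numpy as np
a=cv2.imread('pics/scene0.png')[170:310,275:415];b=cv2.imread('pics/side0.png')[185:335,275:415]
r=lambda i:cv2.resize(i,(400,int(i.shape[0]*400/140)),interpolation=cv2.INTER_CUBIC)
a,b=r(a),r(b);h=max(len(a),len(b));p=lambda i:cv2.copyMakeBorder(i,0,h-len(i),0,0,0)
cv2.imwrite('pics/crop1.png',np.hstack([p(a),p(b)]))
E
```

```text
(no output)
```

View pics/crop1.png

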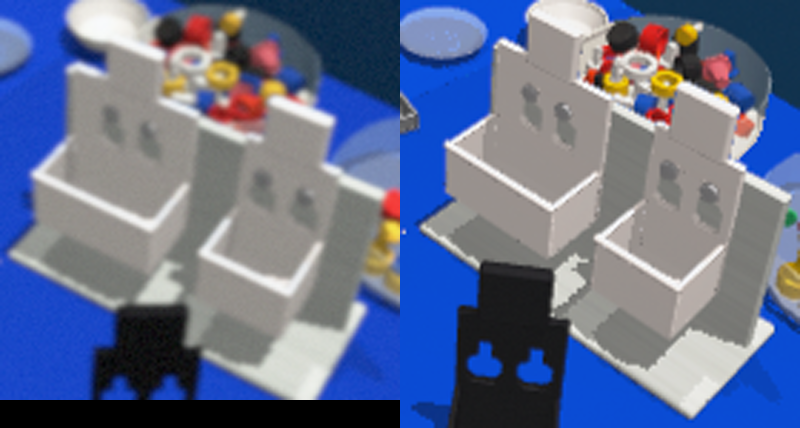

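```bash
cat >> h.py <<'E'
CAM={'scene':(57.7766,280.09,204.507,[0.06333245,-0.35463894,0.67249908],[-2.27370143,0.01727353,-0.79768632]),
'side':(57.78468,281.3955,211.3347,[0.10198468,-0.44387981,0.62405737],[-2.20337027,-0.0009125,-0.627744912])}
def onz(n,u,v,z):
    vf,cx,cy,p,o=CAM[n];f=210/np.tan(np.radians(vf/2))
    d=R.from_euler('xyz',o).apply([(u-cx)/f,(v-cy)/f,1]);p=np.array(p)
    return p+d*(z-p[2])/d[2]
E
python3 - <<'E'
from h import *
k=1/2.857
P={'scene':dict(baseFL=(10,253,.008),baseFR=(300,397,.008),boardTR=(382,186,.15),boxFL=(200,250,.097),boxFR=(287,294,.097),tabFL=(268,104,.206),tabFR=(328,137,.206),wtabFL=(107,48,.206),wtabFR=(160,73,.206),wboxFL=(34,177,.097),wboxFR=(150,234,.097)),
'side':dict(baseFL=(420,226,.008),baseFR=(690,411,.008),boardTR=(789,198,.15),boxFL=(596,240,.097),boxFR=(677,286,.097),tabFL=(677,90,.206),tabFR=(735,124,.206),wtabFL=None,wboxFL=(446,146,.097),wboxFR=(551,208,.097))}
for n in P:
  q={}
  for m,v in P[n].items():
    if v is None: continue
    u=275+(v[0]-(400 if n=='side' else 0))*k; w=(170 if n=='scene' else 185)+v[1]*k
    q[m]=onz(n,u,w,v[2]);print(n,m,q[m].round(4))
  for a,b in(('baseFL','baseFR'),('boxFL','boxFR'),('tabFL','tabFR'),('wboxFL','wboxFR')):
    d=q[b]-q[a];print(a,np.linalg.norm(d).round(4),'mid',((q[a]+q[b])/2).round(4),'ydir deg',np.degrees(np.arctan2(d[0],-d[1])).round(1))
# tray by mask
for n,box in(('scene',(180,180,275,255)),('side',(195,190,285,250))):
  im=cv2.imread(f'pics/{n}0.png');x0,y0,x1,y1=box;c=im[y0:y1,x0:x1].astype(int)
  m=((c.max(2)-c.min(2)<40)&(c.max(2)<190)).astype(np.uint8)
  nn,l,st,_=cv2.connectedComponentsWithStats(m);i=1+st[1:,4].argmax()
  cn=max(cv2.findContours((l==i).astype(np.uint8),0,2)[0],key=cv2.contourArea)
  ap=cv2.approxPolyDP(cv2.convexHull(cn),5,True)[:,0]+[x0,y0]
  for p in ap: print(n,'tray',p,onz(n,*p,.018).round(3))
E
```

```text
scene baseFL [0.4758 0.069  0.008 ]
scene baseFR [ 0.5207 -0.1757  0.008 ]
scene boardTR [ 0.6025 -0.1617  0.15  ]
scene boxFL [ 0.514  -0.0825  0.097 ]
scene boxFR [ 0.5224 -0.1486  0.097 ]
scene tabFL [ 0.5616 -0.0895  0.206 ]
scene tabFR [ 0.5605 -0.1353  0.206 ]
scene wtabFL [0.5354 0.0267 0.206 ]
scene wtabFR [ 0.5388 -0.0177  0.206 ]
scene wboxFL [0.4872 0.0523 0.097 ]
scene wboxFR [ 0.5018 -0.0476  0.097 ]
baseFL 0.2488 mid [ 0.4982 -0.0534  0.008 ] ydir deg 10.4
boxFL 0.0666 mid [ 0.5182 -0.1156  0.097 ] ydir deg 7.3
tabFL 0.0458 mid [ 0.5611 -0.1124  0.206 ] ydir deg -1.3
wboxFL 0.101 mid [0.4945 0.0023 0.097 ] ydir deg 8.3
side baseFL [0.4764 0.0688 0.008 ]
side baseFR [ 0.5195 -0.1815  0.008 ]
side boardTR [ 0.5962 -0.1672  0.15  ]
side boxFL [ 0.5113 -0.0864  0.097 ]
side boxFR [ 0.5248 -0.1478  0.097 ]
side tabFL [ 0.5618 -0.0924  0.206 ]
side tabFR [ 0.5649 -0.1373  0.206 ]
side wboxFL [0.4886 0.0525 0.097 ]
side wboxFR [ 0.5075 -0.0447  0.097 ]
baseFL 0.254 mid [ 0.498  -0.0564  0.008 ] ydir deg 9.8
boxFL 0.0629 mid [ 0.518  -0.1171  0.097 ] ydir deg 12.4
tabFL 0.0451 mid [ 0.5633 -0.1148  0.206 ] ydir deg 3.9
wboxFL 0.0991 mid [0.4981 0.0039 0.097 ] ydir deg 11.0
scene tray [237 189] [0.574 0.328 0.018]
scene tray [267 222] [0.537 0.169 0.018]
scene tray [211 249] [0.382 0.199 0.018]
scene tray [183 212] [0.413 0.357 0.018]
side tray [280 224] [0.553 0.182 0.018]
side tray [219 248] [0.381 0.193 0.018]
side tray [200 210] [0.413 0.359 0.018]
side tray [257 195] [0.578 0.33  0.018]
```

```bash
cat >> h.py <<'E'
def delta(p,yaw,p0=None,r0=None):
    s=monitor.get_state(); p0=s['eef_pos'] if p0 is None else np.array(p0); r0=s['ee_rot'] if r0 is None else r0
    A=R.from_euler('xyz',r0);B=R.from_euler('xyz',[np.pi,0,np.radians(yaw)])
    return np.r_[(A.inv()*B).as_rotvec(degrees=True).round(2),A.inv().apply(np.array(p)-p0).round(4)]
E
python3 - <<'E'
from h import *
s=monitor.get_state()
print(delta([.25,.6,.36],-25),delta([.45,.25,.36],-75))
print(delta([.574,-.109,.29],-80,[.45,.25,.36],[np.pi,0,np.radians(-75)]))
E
```

```text
[ 0.07   -0.02   10.11    0.0875  0.0307 -0.1341] [ 6.000e-02 -5.000e-02  6.011e+01  3.707e-01  3.176e-01 -1.337e-01]
[ 0.     -0.      5.      0.3789 -0.0269  0.07  ]
```

Call:
{"api": "move_arm", "payload": {"deltas": [[[0,0,5,0.03,0.01,-0.06,0.0876],[0.07,0,10,0.05,0.02,-0.1,0.0876],[0.07,0,16,0.087,0.031,-0.134,0.0876],[0.07,0,22,0.12,0.06,-0.134,0.0876],[0.07,0,28,0.15,0.085,-0.134,0.0876],[0.07,0,34,0.18,0.115,-0.134,0.0876],[0.07,0,40,0.21,0.145,-0.134,0.0876],[0.07,0,45,0.24,0.175,-0.134,0.0876],[0.07,0,50,0.27,0.21,-0.134,0.0876],[0.07,0,55,0.3,0.24,-0.134,0.0876],[0.07,0,58,0.335,0.28,-0.134,0.0876],[0.07,0,60.1,0.371,0.318,-0.134,0.0876]]]}}

```text
t: 1.15
eef_pos: [0.4236, 0.2983, 0.3606]
ee_rot: [-3.14, 0.001, -1.311]
force: [1.4, 1.0, 0.1]
width: 0.0878
```

Call:
{"api": "move_arm", "payload": {"deltas": [[[0,0,0.5,0.03,-0.002,0,0.0876],[0,0,1,0.06,-0.004,0,0.0876],[0,0,1.5,0.1,-0.007,0.01,0.0876],[0,0,2,0.14,-0.01,0.015,0.0876],[0,0,2.5,0.18,-0.013,0.02,0.0876],[0,0,3,0.22,-0.016,0.03,0.0876],[0,0,3.5,0.26,-0.019,0.04,0.0876],[0,0,4,0.3,-0.021,0.05,0.0876],[0,0,4.5,0.33,-0.023,0.06,0.0876],[0,0,5,0.36,-0.025,0.065,0.0876],[0,0,5,0.379,-0.027,0.07,0.0876],[0,0,5,0.379,-0.027,0.07,0.0876]]]}}

```text
t: 2.15
eef_pos: [0.5476, -0.0617, 0.2884]
ee_rot: [3.139, 0.0, -1.399]
force: [-0.5, 0.5, -0.7]
width: 0.0878
```

```bash
python3 - <<'E'
from h import *
s,f=grab('wrist','w1');print(s['t'],s['eef_pos'],np.degrees(s['ee_rot']),s['force'],s['q'])
E
```

```text
2.15 [ 0.54762286 -0.06165979  0.28842522] [ 1.79874262e+02  2.42485549e-02 -8.01716844e+01] [-0.51756111  0.47832403 -0.67690292] [ 2.42934890e-01  1.20635965e-01 -1.62357340e-01 -6.02286460e-04
 -1.28996183e+00 -7.12304057e-02]
```

View pics/w1.png

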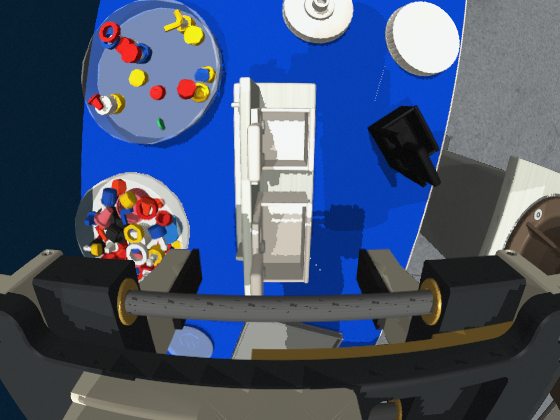

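Wrist view: the stand is upright in the picture, the narrow bin at (280,140) with its tab edge-on near (253,152), and the wide bin at (285,240). I'll take a close crop.

```bash
python3 - <<'E'
import cv2
a=cv2.imread('pics/w1.png')[70:190,225:325]
cv2.imwrite('pics/w1c.png',cv2.resize(a,(500,600),interpolation=cv2.INTER_CUBIC))
E
```

```text
(no output)
```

View pics/w1c.png

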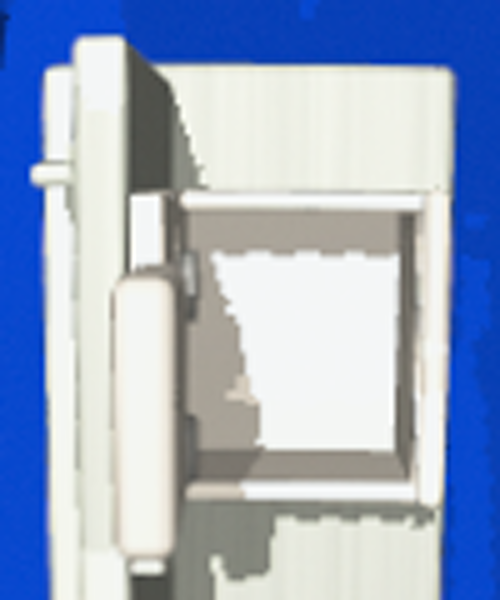

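Crop: the tab's top spans full-picture u 248–260, v 124.6–181.4. The box rim corners are (261,109) and (313,169), and the board's right end is at v≈77.5, u 240–250.

```bash
cat >> h.py <<'E'
def wonz(f,s,u,v,z):
    F=210/np.tan(np.radians(f['vfov']/2));d=np.array([u-f['cx'],v-f['cy']]);r=np.hypot(*d);t=r/F
    c=np.r_[d/r*np.sin(t),np.cos(t)];H=f['hand_eye'];A=R.from_euler('xyz',s['ee_rot'])
    o=A.apply(H[:3,3])+s['eef_pos'];w=A.apply(H[:3,:3]@c)
    return o+w*(z-o[2])/w[2]
E
python3 - <<'E'
from h import *
s,f=grab('wrist')
sc=lambda x,y:(225+x/5,70+y/5)
for n,x,y,z in(('tabR',145,275,.206),('tabL',145,556,.206),('tabFrontTop',176,415,.206),('tabBackTop',115,415,.206),('boxFR',440,192,.097),('boxFL',442,508,.097),('brdRF',126,37,.15),('brdRB',76,37,.15),('baseFR',455,68,.008)):
    print(n,wonz(f,s,*sc(x,y),z).round(4))
d=wonz(f,s,*sc(145,275),.206)-wonz(f,s,*sc(145,556),.206);print(np.linalg.norm(d),np.degrees(np.arctan2(d[0],-d[1])))
d=wonz(f,s,*sc(440,192),.097)-wonz(f,s,*sc(442,508),.097);print(np.linalg.norm(d),np.degrees(np.arctan2(d[0],-d[1])))
E
```

```text
tabR [ 0.5784 -0.125   0.206 ]
tabL [ 0.5718 -0.0824  0.206 ]
tabFrontTop [ 0.5705 -0.1048  0.206 ]
tabBackTop [ 0.5796 -0.1033  0.206 ]
boxFR [ 0.5261 -0.1458  0.097 ]
boxFL [ 0.5126 -0.0775  0.097 ]
brdRF [ 0.5925 -0.1637  0.15  ]
brdRB [ 0.6015 -0.1624  0.15  ]
baseFR [ 0.5189 -0.1806  0.008 ]
0.04306183984963289 8.922658516016
0.06963700619383624 11.231913783045352
```

The tab centre comes out at (0.575,-0.104), yaw 10°. Tab width 43 mm against 44 mm given, and the stand's own geometry agrees. Next I descend.

```bash
python3 - <<'E'
from h import *
print(monitor.get_state()['eef_pos'],delta([.575,-.104,.273],-80),delta([.575,-.104,.174],-80))
E
```

```text
[ 0.54741011 -0.05948554  0.28966026] [ 0.03    0.04   -0.1     0.0486 -0.0195  0.0166] [ 0.03    0.04   -0.1     0.0487 -0.0196  0.1156]
```

Call:
{"api": "move_arm", "payload": {"deltas": [[[0,0,0,0.02,-0.008,0,0.0876],[0,0,0,0.04,-0.016,0.005,0.0876],[0,0,0,0.05,-0.0195,0.015,0.0876],[0,0,0,0.05,-0.0195,0.02,0.0876],[0,0,0,0.05,-0.0195,0.035,0.0876],[0,0,0,0.05,-0.0195,0.05,0.0876],[0,0,0,0.05,-0.0195,0.065,0.0876],[0,0,0,0.05,-0.0195,0.08,0.0876],[0,0,0,0.05,-0.0195,0.095,0.0876],[0,0,0,0.05,-0.0195,0.107,0.0876],[0,0,0,0.05,-0.0195,0.114,0.0876],[0,0,0,0.05,-0.0195,0.115,0.0876]]]}}

```text
t: 3.25
eef_pos: [0.5745, -0.1035, 0.1738]
ee_rot: [3.14, 0.001, -1.395]
force: [-0.2, 0.1, 0.5]
width: 0.0878
```

```bash
python3 - <<'E'
from h import *
s,f=grab('wrist','w2');print(s['t'],s['eef_pos'],np.degrees(s['ee_rot']),s['force'],s['q'])
_,g=grab('side')
cv2.imwrite('pics/w2c.png',np.hstack([cv2.resize(f['frame'][120:360,110:450],(480,339)),cv2.resize(g['frame'][160:329,310:470],(320,339))]))
E
```

```text
3.25 [ 0.57447107 -0.10351499  0.17384342] [ 1.79912968e+02  6.96377128e-02 -7.99496525e+01] [-0.18260651  0.08920002  0.4792179 ] [ 0.15570866  0.25087339 -0.26689853 -0.00136284 -1.05456745  0.02037754]
```

View pics/w2c.png

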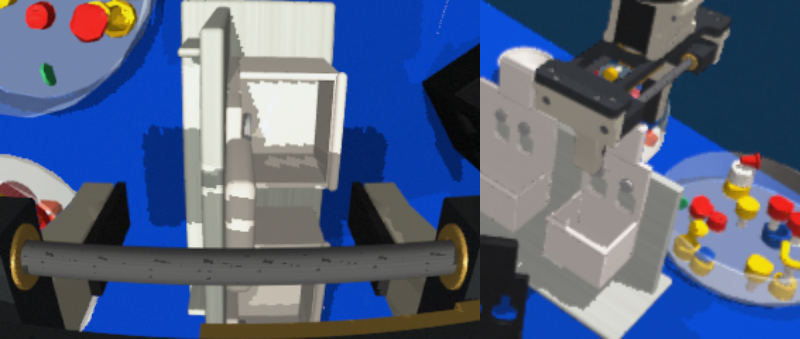

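The wrist view (left) shows the tab edge-on at (238,190), midway between the fingers. The side view (right) shows the front finger ahead of the narrow tab. Next I close.

Call:
{"api": "move_arm", "payload": {"deltas": [[[0,0,0,0,0,0,0.05],[0,0,0,0,0,0,0.03],[0,0,0,0,0,0,0.012],[0,0,0,0,0,0,0.005],[0,0,0,0,0,0,0.0],[0,0,0,0,0,0,0.0],[0,0,0,0,0,0,0.0],[0,0,0,0,0,0,0.0],[0,0,0,0,0,0,0.0]]], "force": 20}}

```text
t: 4.1
eef_pos: [0.5756, -0.1045, 0.1753]
ee_rot: [-3.141, 0.001, -1.396]
force: [0.0, -1.1, 0.6]
width: 0.0331
```

Call:
{"api": "move_arm", "payload": {"deltas": [[[0,0,0,0,0,0,0.0],[0,0,0,0,0,0,0.0],[0,0,0,0,0,0,0.0],[0,0,0,0,0,0,0.0],[0,0,0,0,0,0,0.0],[0,0,0,0,0,0,0.0],[0,0,0,0,0,0,0.0],[0,0,0,0,0,0,0.0]]], "force": 20}}

```text
t: 4.77
eef_pos: [0.5756, -0.1044, 0.1753]
ee_rot: [-3.141, 0.001, -1.396]
force: [-0.5, 0.1, 0.7]
width: 0.0095
```

Call:
{"api": "move_arm", "payload": {"deltas": [[[0,0,0,0,0,-0.003,0.0],[0,0,0,0,0,-0.006,0.0],[0,0,0,0,0,-0.009,0.0],[0,0,0,0,0,-0.012,0.0],[0,0,0,0,0,-0.015,0.0],[0,0,0,0,0,-0.018,0.0],[0,0,0,0,0,-0.02,0.0],[0,0,0,0,0,-0.022,0.0],[0,0,0,0,0,-0.022,0.0],[0,0,0,0,0,-0.022,0.0]]]}}

```text
t: 5.6
eef_pos: [0.5756, -0.1044, 0.1974]
ee_rot: [-3.14, 0.001, -1.396]
force: [0.2, -0.3, -1.3]
width: 0.01
```

```bash
python3 - <<'E'
from h import *
s,f=grab('wrist');print(s['t'],s['eef_pos'],np.degrees(s['ee_rot']),s['force'],s['width'])
_,g=grab('side');_,k=grab('scene')
cv2.imwrite('pics/l.png',np.hstack([cv2.resize(k['frame'][170:310,290:430],(400,400),interpolation=2),cv2.resize(g['frame'][180:320,300:440],(400,400),interpolation=2)]))
E
```

```text
5.6 [ 0.57563906 -0.10441275  0.19740321] [-1.79936483e+02  4.12605889e-02 -7.99854741e+01] [ 0.24654741 -0.34077865 -1.25603199] 0.01004186246134263
```

View pics/l.png

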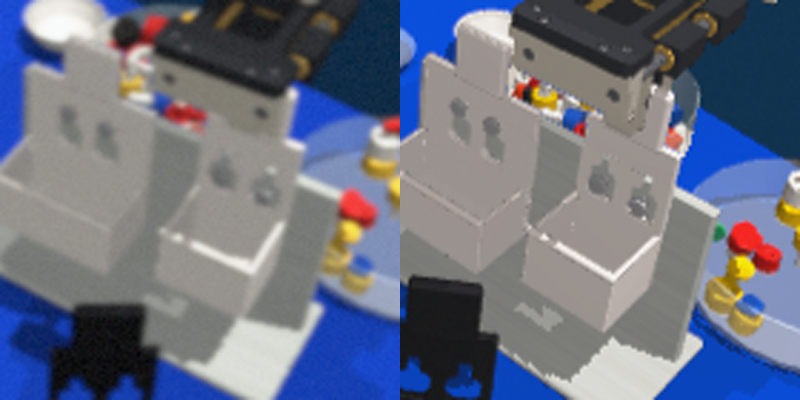

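Both views show the bin raised in the grip with the stud heads in the wide openings. The force, -1.3 N in z, is about the bin's weight. Next I pull it off along -x, which is tool +y.

Call:
{"api": "move_arm", "payload": {"deltas": [[[0,0,0,0,0.002,0,0.0],[0,0,0,0,0.004,0,0.0],[0,0,0,0,0.006,0,0.0],[0,0,0,0,0.008,0,0.0],[0,0,0,0,0.01,0,0.0],[0,0,0,0,0.012,0,0.0],[0,0,0,0,0.014,0,0.0],[0,0,0,0,0.016,0,0.0],[0,0,0,0,0.018,0,0.0],[0,0,0,0,0.02,0,0.0]]]}}

```text
t: 6.58
eef_pos: [0.5558, -0.108, 0.1974]
ee_rot: [-3.141, 0.001, -1.396]
force: [0.6, -0.5, -1.8]
width: 0.01
```

Call:
{"api": "move_arm", "payload": {"deltas": [[[0,0,0,0,0.012,-0.002,0.0],[0,0,0,0,0.025,-0.01,0.0],[0,0,0,0,0.03,-0.025,0.0],[0,0,0,0,0.03,-0.045,0.0],[0,0,0,0,0.03,-0.065,0.0],[0,0,0,0,0.03,-0.085,0.0],[0,0,0,0,0.03,-0.105,0.0],[0,0,0,0,0.03,-0.125,0.0],[0,0,0,0,0.03,-0.145,0.0],[0,0,0,0,0.03,-0.165,0.0],[0,0,0,0,0.03,-0.175,0.0],[0,0,0,0,0.03,-0.18,0.0]]]}}

```text
t: 7.58
eef_pos: [0.5262, -0.1134, 0.379]
ee_rot: [-3.138, 0.0, -1.396]
force: [0.8, 1.1, 0.1]
width: 0.0103
```

```bash
python3 - <<'E'
from h import *
s=monitor.get_state();print(s['eef_pos'],s['force'],s['width'])
print(delta([.504,.26,.375],-101))
E
```

```text
[ 0.52624842 -0.11341665  0.37900405] [0.84544899 1.13232298 0.06265382] 0.010256554806838604
[-2.000e-01  6.000e-02  2.101e+01 -3.716e-01 -4.300e-02  4.300e-03]
```

Call:
{"api": "move_arm", "payload": {"deltas": [[[0,0,1.5,-0.02,-0.002,0,0.0],[0,0,3,-0.05,-0.005,0,0.0],[0,0,5,-0.085,-0.009,0,0.0],[0,0,7,-0.12,-0.013,0,0.0],[0,0,9,-0.155,-0.018,0,0.0],[0,0,11,-0.19,-0.022,0,0.0],[0,0,13,-0.225,-0.026,0,0.0],[0,0,15,-0.26,-0.03,0,0.0],[0,0,17,-0.295,-0.034,0,0.0],[0,0,19,-0.33,-0.038,0,0.0],[0,0,20.5,-0.355,-0.041,0,0.0],[0,0,21,-0.37,-0.043,0,0.0]]]}}

```text
t: 8.58
eef_pos: [0.5032, 0.261, 0.3758]
ee_rot: [3.14, -0.0, -1.762]
force: [-0.1, 0.4, -0.6]
width: 0.01
```

Call:
{"api": "move_arm", "payload": {"deltas": [[[0,0,0,0,0,0.01,0.0],[0,0,0,0,0,0.025,0.0],[0,0,0,0,0,0.04,0.0],[0,0,0,0,0,0.06,0.0],[0,0,0,0,0,0.08,0.0],[0,0,0,0,0,0.1,0.0],[0,0,0,0,0,0.12,0.0],[0,0,0,0,0,0.14,0.0],[0,0,0,0,0,0.16,0.0],[0,0,0,0,0,0.18,0.0],[0,0,0,0,0,0.19,0.0],[0,0,0,0,0,0.19,0.0]]]}}

```text
t: 9.58
eef_pos: [0.5028, 0.2569, 0.1844]
ee_rot: [3.139, -0.003, -1.763]
force: [-0.4, -0.7, -1.9]
width: 0.0099
```

```bash
python3 - <<'E'
from h import *
s=monitor.get_state();print(s['t'],s['eef_pos'],np.degrees(s['ee_rot']),s['force'],s['width'],delta([.504,.26,.16],-101))
_,g=grab('side');_,k=grab('scene')
cv2.imwrite('pics/t.png',np.hstack([cv2.resize(k['frame'][120:270,160:310],(400,400),interpolation=2),cv2.resize(g['frame'][120:270,175:325],(400,400),interpolation=2)]))
E
```

```text
9.5833 [0.50278848 0.25692829 0.18439968] [ 179.83247193   -0.18880582 -101.02370188] [-0.39540131 -0.65376184 -1.92969256] 0.009888442585857983 [ 0.17   -0.19   -0.02   -0.0033 -0.0007  0.0244]
```

View pics/t.png

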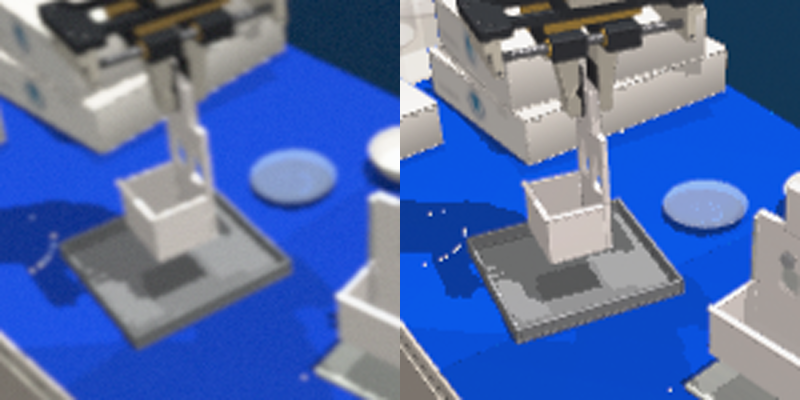

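The bin hangs upright over the tray, its shadow near the tray's centre. I lower it slowly until contact.

Call:
{"api": "move_arm", "payload": {"deltas": [[[0,0,0,-0.003,0,0.006,0.0],[0,0,0,-0.003,0,0.014,0.0],[0,0,0,-0.003,0,0.022,0.0],[0,0,0,-0.003,0,0.03,0.0],[0,0,0,-0.003,0,0.036,0.0],[0,0,0,-0.003,0,0.04,0.0],[0,0,0,-0.003,0,0.042,0.0],[0,0,0,-0.003,0,0.044,0.0],[0,0,0,-0.003,0,0.044,0.0]]]}}

```text
t: 10.43
eef_pos: [0.505, 0.2617, 0.1433]
ee_rot: [-3.141, 0.001, -1.763]
force: [-0.1, 0.1, -1.5]
width: 0.01
```

Call:
{"api": "move_arm", "payload": {"deltas": [[[0,0,0,0,0,0.001,0.0],[0,0,0,0,0,0.002,0.0],[0,0,0,0,0,0.003,0.0],[0,0,0,0,0,0.003,0.0]]]}}

```text
t: 10.77
eef_pos: [0.505, 0.2617, 0.1405]
ee_rot: [-3.141, 0.001, -1.763]
force: [-1.4, 0.3, -1.2]
width: 0.0101
```

Call:
{"api": "move_arm", "payload": {"deltas": [[[0,0,0,0,0,0.001,0.0],[0,0,0,0,0,0.002,0.0],[0,0,0,0,0,0.002,0.0]]]}}

```text
t: 11.02
eef_pos: [0.5049, 0.2616, 0.1384]
ee_rot: [-3.141, 0.001, -1.763]
force: [0.3, -0.7, -1.9]
width: 0.01
```

Call:
{"api": "move_arm", "payload": {"deltas": [[[0,0,0,0,0,0.001,0.0],[0,0,0,0,0,0.002,0.0],[0,0,0,0,0,0.002,0.0]]]}}

```text
t: 11.27
eef_pos: [0.5049, 0.2616, 0.1363]
ee_rot: [-3.141, 0.001, -1.763]
force: [0.4, -0.3, -1.0]
width: 0.0095
```

Call:
{"api": "move_arm", "payload": {"deltas": [[[0,0,0,0,0,0.001,0.0],[0,0,0,0,0,0.0015,0.0],[0,0,0,0,0,0.0015,0.0]]]}}

```text
t: 11.52
eef_pos: [0.505, 0.2617, 0.1349]
ee_rot: [-3.141, 0.001, -1.763]
force: [-0.5, -0.3, -1.2]
width: 0.0101
```

Call:
{"api": "move_arm", "payload": {"deltas": [[[0,0,0,0,0,0.0005,0.0],[0,0,0,0,0,0.001,0.0],[0,0,0,0,0,0.001,0.0]]]}}

```text
t: 11.77
eef_pos: [0.5052, 0.2617, 0.1345]
ee_rot: [-3.141, 0.001, -1.762]
force: [-0.1, -0.6, 2.2]
width: 0.0098
```

Contact: the vertical force rose from -1.3 to +2.2 N. I open and rise straight up.

Call:
{"api": "move_arm", "payload": {"deltas": [[[0,0,0,0,0,0,0.016],[0,0,0,0,0,0,0.03],[0,0,0,0,0,0,0.045],[0,0,0,0,0,0,0.05],[0,0,0,0,0,0,0.05],[0,0,0,0,0,0,0.05],[0,0,0,0,0,0,0.05],[0,0,0,0,0,0,0.05]]]}}

```text
t: 12.43
eef_pos: [0.505, 0.2617, 0.1341]
ee_rot: [-3.141, 0.001, -1.763]
force: [-0.7, -0.8, 0.1]
width: 0.0497
```

Call:
{"api": "move_arm", "payload": {"deltas": [[[0,0,0,0,0,-0.005,0.05],[0,0,0,0,0,-0.015,0.05],[0,0,0,0,0,-0.03,0.05],[0,0,0,0,0,-0.045,0.05],[0,0,0,0,0,-0.06,0.05],[0,0,0,0,0,-0.08,0.05],[0,0,0,0,0,-0.1,0.05],[0,0,0,0,0,-0.12,0.05],[0,0,0,0,0,-0.14,0.05],[0,0,0,0,0,-0.155,0.05],[0,0,0,0,0,-0.16,0.05],[0,0,0,0,0,-0.16,0.05]]]}}

```text
t: 13.43
eef_pos: [0.5054, 0.2619, 0.2962]
ee_rot: [-3.139, 0.004, -1.762]
force: [-0.5, 0.3, -0.0]
width: 0.0498
```

```bash
python3 - <<'E'
from h import *
s=monitor.get_state();print(s['t'],s['eef_pos'],s['force'],s['width'])
_,g=grab('side');_,k=grab('wrist')
cv2.imwrite('pics/e.png',np.hstack([cv2.resize(k['frame'],(400,300)),cv2.resize(g['frame'][120:320,175:425],(400,300))]))
E
```

```text
13.4333 [0.50539052 0.26191996 0.296187  ] [-0.45578394  0.30205717 -0.04281494] 0.04978191996284467
```

View pics/e.png

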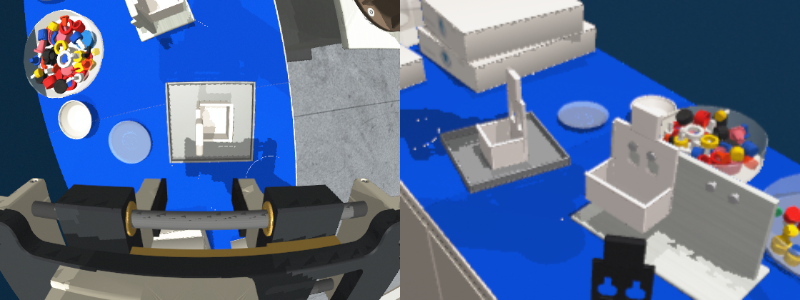

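The narrow bin stands upright and near the middle of the tray: wrist view (215,122), side view (500,140). The wide bin still hangs at (630,180), the other studs are bare, and the gripper is well clear. I'll hand in.

```bash
python3 -c "
from station import arm;print(arm.job_done())"
```

```text
the job is handed in; nothing more can be done
None
```

The narrow bin is off the stand and standing upright near the middle of the grey tray, and I've handed the job in. I gripped its tab, raised it 22 mm, drew it 20 mm off the studs towards the front, and carried it over. I then lowered it until it touched the tray floor (+2.2 N) and let go.

The last pictures show the wide bin still hanging and the other pair of studs bare. The gripper is open about 16 cm above the release height, with about 0 N on it. It took 13.4 s, and no force reading was above a few newtons.

Two measurements disagreed:
- **Tab position:** the first overview put the tab about 1 cm off. I used the wrist camera's closer measurement, which matched the stand's geometry.
- **Arm settling:** I took the wrist picture while the arm was still settling, about 2 mm off. The grasp was unaffected.

I viewed 9 pictures.

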